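# Empty the turned cup and press it home in the sprung collar

### The arm

A 6-joint arm with a two-finger parallel gripper is mounted at the origin on the work surface. World frame = base frame: x ahead of the robot, y to its left, z up, the work surface at z = 0. Lengths are in mm, angles in rad, forces in N, time in s.
With the tool pointing down it reaches from about 400 to 925 mm from the base axis. Payload 12.5 kg.
Tool frame: the origin (TCP) lies at the very end of the fingers, on their centre line; the grasp point (between the pads) lies 19 mm behind it; z points along the fingers, y is the line along which they close (so a half turn about z gives the same grasp; the last joint's range is limited). The gripper opens to 95 mm and grips with 3 to 60 N. Pads are 20 mm wide; open, the fingers measure 119 mm over their backs; the gripper's body (75 mm by 180 mm) begins 59 mm behind the grasp point.
Start: joints at [1.222, 0.491, 1.559, -0, 1.092, -0.106], TCP at [150.245, 606.69, 214.661] pointing down, gripper open.
Joint ranges: [-3.1, 3.1], [-0.84, 2.19], [0.05, 2.79], [-1.13, 4.28], [0.06, 2.93], [-2.69, 2.69]. Speed limits (rad/s): [2.22, 2.22, 2.79, 3.14, 3.14, 3.14].

### API

Orientations are given as [roll, pitch, yaw] about the fixed x, y, z axes, in that order (R = Rz(yaw) Ry(pitch) Rx(roll)).
In Python, from cell import * gives the robot as it stands.
- The arm moves only by the tool jog_arm, never from a script. Its argument "targets" is a list of rows, each an object with "turn": the turn, a rotation vector about the world's x, y, z in degrees, a list of three; "slide": the shift along the world's x, y, z in mm, a list of three; "claw": the opening in per cent of the stroke, from 0 (shut) to 100 (fully open). In form: [{"turn": [wx, wy, wz], "slide": [x, y, z], "claw": claw}, ...]. A call has 1 to 5 rows; each row shifts and turns the commanded pose from where the row before left it; what a row does not reach is not made up. A row lasts 1/8 s, in which the tool goes at most 62.5 mm and 10.7 degrees, less where a joint would pass 70% of its speed; a pose out of reach is approached as far as the arm can. A call with a gripper value outside its range is refused whole. The fingers move at their own pace and stop on an object; the grip force is fixed at half the most. Time passes only in rows, so rows that do not move let the fingers close. It gives the time, the measured TCP pose, the force, the opening and the grip force at its end, in the units of the state.
- state(): the state, without advancing time (a new reading comes with each control period).
- read_camera(name): name is "scene" or "top" or "wrist"; returns a dict with "frame" (480x640x3 uint8, blue, green, red), "mtx" (3x3 intrinsics, pixels), "k1" (the pictures are not rectified: a ray, as slopes to the right and down, at radius r is drawn at 1 + k1 r^2 times it, then the intrinsics apply), "R" (3x3) and "t" (3): a world point X has camera coordinates R X + t. Camera axes: x right, y down, z forward; pixel columns grow to the right and rows downward; lengths in mm; the calibration is good to about 2 mm. A picture is of the moment at which its call begins. There is no depth.
- job_done(): hands the job in; it is judged then, once.
Trained networks look in the newest picture that a camera, given by its name, has taken for a name from the list of things; names that differ only in an ending like _2 or _b are one class to them, and where a whole thing is asked for, a point or a joint stands for the part that bears it (a point fixed in the world has none). Each returns a list of dicts, best first, with "conf" (0 to 1); they miss things now and then, are a little off and sometimes report something else, mostly with a low value. They report only what shows in the picture. A call takes as long as a camera call. They do not tell look-alikes from the thing itself.
- look_for(query, camera): "xy" ([column, row] in pixels, amid what is visible of it).
The state is a dict: "t": time; "joints": joint angles; "qvel": joint speeds; "tau": joint torques, N m; "eef_pos": TCP position; "tcp_rot": TCP orientation; "ft_force": force on the tool from outside, world axes, zero at the start; "moment": the same for the moment, N m; "opening": opening from 0.0 (shut) to 1.0 (fully open); "grip_force": force on a finger pad.
Only numpy, scipy, OpenCV 4.12 (cv2) and the standard library are available. Lean on these libraries where they do the work, as an engineer would, in place of code of your own. Each camera call takes 0.05 s, during which the arm holds its last target. There are 200 camera calls.

### The job

Pour all five steel balls out of the turned cup into the plywood tray, then set the empty cup upright, foot down, into the steel collar of the fixture and press it down against the sprung plunger until its shoulder is hard against the collar's top. Finish while still holding the cup and pressing it firmly down on that stop: do not let go. Leave the tray and the other things on the bench where they are.

Things in the scene. Friction and masses are not known exactly. Their poses are not given: they have to be found in the camera images.
- cup: Loose turned light-wood cup, mouth up, balls inside. 0.16 kg +-20 %. Straight round body, 66 mm outside, 56 mm inside diameter, 83 mm deep; 105 mm total height. Below the body a foot 44 mm in diameter, 14 mm tall, its lower 5 mm tapering to 36 mm diameter; the body's flat underside around it is the shoulder. Origin: centre of the foot's underside; z: cup axis, up through the mouth
- cup_rim (a point): centre of the cup's mouth, 105 mm above the cup's origin
- cup_shoulder (a point): centre of the level of the cup's shoulder, 14 mm above the cup's origin
- ball0_center (a point): centre of one of five loose dark steel bearing balls, 18 mm diameter, 24 g, all in the cup at the start side by side on its floor; they roll easily
- ball1_center (a point): centre of one of five loose dark steel bearing balls, 18 mm diameter, 24 g, all in the cup at the start side by side on its floor; they roll easily
- ball2_center (a point): centre of one of five loose dark steel bearing balls, 18 mm diameter, 24 g, all in the cup at the start side by side on its floor; they roll easily
- ball3_center (a point): centre of one of five loose dark steel bearing balls, 18 mm diameter, 24 g, all in the cup at the start side by side on its floor; they roll easily
- ball4_center (a point): centre of one of five loose dark steel bearing balls, 18 mm diameter, 24 g, all in the cup at the start side by side on its floor; they roll easily
- tray: Loose plywood tray, open at the top, 170 x 170 mm outside, 60 mm high, walls and floor 6 mm, 0.5 kg. Origin: centre of its underside, z up, sides along its x and y
- nest: Fixture fixed to the bench: dark steel base plate 130 x 130 x 16 mm with a steel collar standing in its middle and a sprung brass plunger in the collar's bore. Origin: centre of the plate's underside, z up
- collar: The fixture's steel collar, the hard stop: ring 84 mm outside, bore 54 mm, from 16 to 46 mm above the bench. The cup's foot goes into the bore (5 mm play all round) and the cup's shoulder comes to rest on the collar's flat top. Origin: centre of its underside, 16 mm above the bench
- collar_top (a point): centre of the collar's top face, 46 mm above the bench
- plunger (a joint): Travel of the sprung plunger, m: 0 = up (its flat 18 mm diameter tip 2 mm below the collar's top), growing as it is pushed down. The spring needs 3.6 N to start moving and 9 N at 0.012, where the cup's shoulder meets the collar; the cup's own weight does not move it, and it pushes the cup back up when the cup is let go
- holed_block: Bystander, to be left where it is: loose wooden block 50 x 45 x 55 with an 18 mm hole in its top (sizes in mm); origin at the centre of its underside
- billet: Bystander, to be left where it is: loose solid wooden cylinder, 62 diameter x 85 tall, not hollow (sizes in mm); origin at the centre of its underside
- glue: Bystander, to be left where it is: loose white bottle, 56 diameter x 150 tall, standing (sizes in mm); origin at the centre of its underside
- abrasive_roll: Bystander, to be left where it is: loose roll of blue abrasive lying flat, 70 diameter x 28 tall (sizes in mm); origin at the centre of its underside
- wedge: Bystander, to be left where it is: loose stepped wooden offcut, 70 x 40, 45 high (sizes in mm); origin at the centre of its underside
- offcut: Bystander, to be left where it is: loose dark wooden bar 35 x 80 x 35 (sizes in mm); origin at the centre of its underside
- toolrest: Bystander, to be left where it is: loose steel tool rest, foot 50 x 160 (long side along its y), 73 high (sizes in mm); origin at the centre of its underside
Not all that is in view belongs to the job. What is shaped like the cup but orange is not meant. What is shaped like the nest but turquoise is not meant.

How it is judged (in metres and radians):
On the way, in this order (a step that is already met when the one before it is completed fails the run):
1. all five balls are in the tray (x of ball0_center in the frame of tray between -0.082 and 0.082 m and y of ball0_center in the frame of tray between -0.082 and 0.082 m and z of ball0_center in the frame of tray between 0 and 0.058 m and x of ball1_center in the frame of tray between -0.082 and 0.082 m and y of ball1_center in the frame of tray between -0.082 and 0.082 m and z of ball1_center in the frame of tray between 0 and 0.058 m and x of ball2_center in the frame of tray between -0.082 and 0.082 m and y of ball2_center in the frame of tray between -0.082 and 0.082 m and z of ball2_center in the frame of tray between 0 and 0.058 m and x of ball3_center in the frame of tray between -0.082 and 0.082 m and y of ball3_center in the frame of tray between -0.082 and 0.082 m and z of ball3_center in the frame of tray between 0 and 0.058 m and x of ball4_center in the frame of tray between -0.082 and 0.082 m and y of ball4_center in the frame of tray between -0.082 and 0.082 m and z of ball4_center in the frame of tray between 0 and 0.058 m), for 0.2 s.
2. the cup is pressed home: its shoulder is on the collar, the plunger is down and the fingers hold the cup there (horizontal distance between cup and nest below 0.008 m and angle between cup's own z axis and vertical below 0.1 rad and distance between cup_shoulder and collar_top below 0.009 m and z of cup_shoulder in the frame of nest below 0.0485 m and value of joint plunger above 0.0095 m and contact force between cup and collar above 1.5 N and contact force between the fingers and cup above 2 N), for 0.2 s.
At the end, for the whole second after the job is handed in: Program ended with the fingers still on the cup (over 2 N), cup at rest, upright to 0.1 rad, 8 mm from the collar axis at most, shoulder within 2.5 mm of the collar top, plunger down over 9.5 mm, cup bearing on the collar with over 1.5 N; all five balls in the tray below its rim (all of step 1 and all of step 2 and linear speed of cup below 0.02 m/s); the arm keeps its last pose, push and grip.
It fails at once if a bystander is pushed or knocked more than 40 mm from its place (distance of any of holed_block, billet, glue, abrasive_roll, wedge, offcut, toolrest from where it was at the start of the episode above 0.04 m).
It fails at once if the tray is pushed more than 60 mm from its place (distance of tray from where it was at the start of the episode above 0.06 m).
It also fails if it takes over 56 s, if anything falls off the work surface, if the arm or the gripper's body presses on something with over 40 N, if the wrist force passes 120 N, or if a joint passes its speed limit or range.

## Working session

There is one attempt and no reset: what is moved stays moved. The work goes in short steps, Python scripts to look and compute and a tool call to move; the robot and the scene stay as the last step left them, time stands still between calls to the robot, and variables do not carry over. Pictures are saved under pics/ and viewed, at most 10 in all, crops included, and the job is handed in when it is done.

Besides the shell and the picture viewer there is one more tool, called after "Call:" as name(argument=value, ...) on one line, values as JSON. jog_arm: Moves the arm, as the interface text tells. Its arguments: {"type":"object","properties":{"targets":{"type":"array","items":{"type":"object","properties":{"turn":{"type":"array","items":{"type":"number"}},"slide":{"type":"array","items":{"type":"number"}},"claw":{"type":"number"}}}}},"required":["targets"]}

```bash
mkdir -p pics; cat > h.py <<'E'
from cell import *
import numpy as np, cv2
def ray(c,px):
    u=cv2.undistortPoints(np.array([[px]],float),np.array(c["mtx"],float),np.array([c["k1"],0,0,0],float))[0,0]
    R=np.array(c["R"]);t=np.array(c["t"]).ravel()
    return -R.T@t, R.T@np.array([u[0],u[1],1])
def at(c,px,z):
    o,d=ray(c,px); return o+d*(z-o[2])/d[2]
def pix(c,X):
    R=np.array(c["R"]);t=np.array(c["t"]).ravel()
    return cv2.projectPoints(np.array([X],float),cv2.Rodrigues(R)[0],t,np.array(c["mtx"],float),np.array([c["k1"],0,0,0],float))[0][0,0]
E
python3 - <<'E'
from h import *
for n in("scene","top"):
    c=read_camera(n);cv2.imwrite(f"pics/{n}0.png",c["frame"])
    print(n,ray(c,(320,240)))
    for q in("cup","tray","nest","collar","ball0_center","billet","glue","toolrest","wedge","offcut","holed_block","abrasive_roll"):
        print(q,[(np.round(r["xy"]).tolist(),round(r["conf"],2),at(c,r["xy"],{"cup":60,"nest":20,"collar":46,"ball0_center":30}.get(q,30)).round().tolist()) for r in look_for(q,n)][:4])
print(state())
E
```

```text
scene (array([1025.42761108, -623.89231881,  972.83696842]), array([-0.40071023,  0.50569988, -0.76401659]))
cup [([229.0, 321.0], 0.92, [542.0, -271.0, 60.0]), ([268.0, 281.0], 0.7, [536.0, -161.0, 60.0]), ([180.0, 359.0], 0.57, [533.0, -379.0, 60.0])]
tray [([412.0, 177.0], 0.72, [571.0, 280.0, 30.0]), ([294.0, 175.0], 0.52, [363.0, 113.0, 30.0])]
nest [([146.0, 296.0], 0.97, [358.0, -319.0, 20.0]), ([305.0, 247.0], 0.89, [513.0, -28.0, 20.0])]
collar [([138.0, 286.0], 0.88, [347.0, -322.0, 46.0]), ([304.0, 247.0], 0.65, [527.0, -45.0, 46.0])]
ball0_center [([233.0, 325.0], 0.44, [538.0, -260.0, 30.0])]
billet [([442.0, 251.0], 0.71, [740.0, 137.0, 30.0])]
glue [([365.0, 336.0], 0.63, [738.0, -124.0, 30.0]), ([444.0, 252.0], 0.38, [744.0, 138.0, 30.0])]
toolrest [([285.0, 419.0], 0.74, [732.0, -335.0, 30.0]), ([304.0, 246.0], 0.51, [516.0, -35.0, 30.0])]
wedge [([486.0, 198.0], 0.91, [735.0, 330.0, 30.0])]
offcut [([205.0, 238.0], 0.73, [346.0, -147.0, 30.0])]
holed_block [([402.0, 289.0], 0.63, [730.0, 6.0, 30.0])]
abrasive_roll [([295.0, 172.0], 0.75, [357.0, 121.0, 30.0])]
top (
[... 1142 characters left out ...]
0, 163.0], 0.31, [720.0, -332.0, 30.0])]
{'t': 1.3, 'joints': array([ 1.22238217e+00,  4.90912401e-01,  1.55889186e+00, -1.17374804e-05,
        1.09170823e+00, -1.05589735e-01]), 'qvel': array([-0.00044606, -0.00028352, -0.00070939,  0.00025575, -0.00125796,
       -0.00044534]), 'tau': array([-2.14946987e-03, -6.12469482e+01, -2.58434361e+01,  6.92073349e-02,
        4.45191725e-02, -2.64835415e-05]), 'eef_pos': array([150.25927639, 606.68864858, 214.65604351]), 'tcp_rot': array([3.14151403e+00, 1.88075915e-05, 2.89877364e+00]), 'ft_force': array([ 0.14335647,  0.03091517, -0.21357219]), 'moment': array([0.01300206, 0.02065895, 0.01250809]), 'grip_force': 0.0, 'opening': 0.998899040841392}
```

View pics/top0.png

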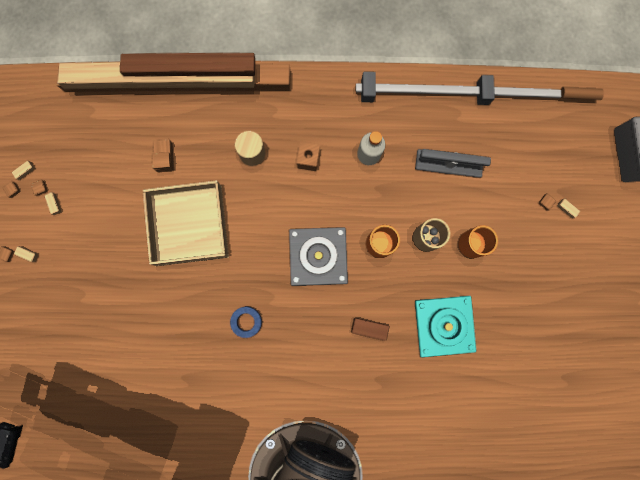

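View pics/scene0.png

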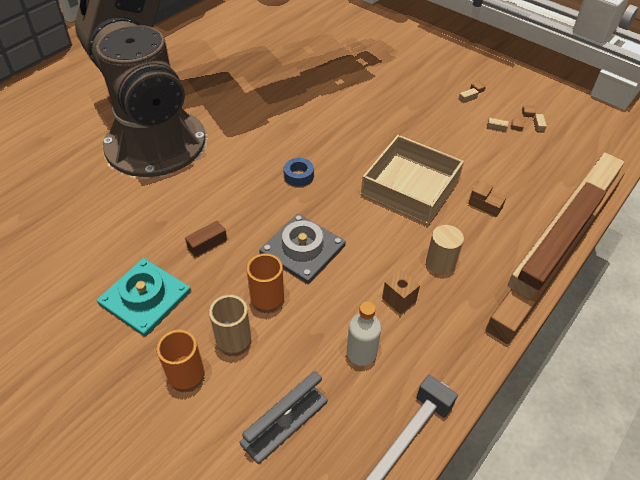

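Candidates for the cup (top view): orange (382,241), light wood with balls (431,236), orange (478,242). The light-wood one with dark balls fits. For the nest: dark steel (318,256) fits and turquoise (447,327) doesn't. I'll confirm both in one crop and measure there.

```bash
python3 - <<'E'
from h import *
c=read_camera("top")
cr=c["frame"][195:365,280:500];cv2.imwrite("pics/crop.png",cv2.resize(cr,None,fx=3.5,fy=3.5,interpolation=cv2.INTER_CUBIC))
g=cv2.GaussianBlur(cv2.resize(cv2.cvtColor(c["frame"],cv2.COLOR_BGR2GRAY),None,fx=4,fy=4,interpolation=cv2.INTER_CUBIC),(0,0),2)
for nm,(u,v),z,r in(("nest",(319,255),46,(50,95)),("cup",(432,236),105,(45,85))):
    x0,y0=4*u-110,4*v-110
    h=cv2.HoughCircles(g[y0:y0+220,x0:x0+220],cv2.HOUGH_GRADIENT,1,4,param1=80,param2=18,minRadius=r[0],maxRadius=r[1])
    for k in (h[0][:4] if h is not None else []): 
        p=((k[0]+x0)/4-.375,(k[1]+y0)/4-.375);print(nm,np.round(p,1),round(k[2]/4,1),at(c,p,z).round(1))
for p in((144,189),(218,181),(227,258),(150,264)):print("tray",at(c,p,60).round())
E
python3 -c "
import cell;print([n for n in dir(cell) if n[0]!='_'])"
```

```text
nest [317.8 254.8] 18.3 [503.6 -24.2  46. ]
nest [318.5 253.8] 19.4 [505.8 -25.9  46. ]
nest [319. 255.] 17.6 [503. -27.  46.]
nest [316.  257.2] 15.2 [498.  -20.4  46. ]
cup [435.  232.8] 15.0 [ 548.6 -275.1  105. ]
cup [434.  233.5] 13.8 [ 547.  -272.9  105. ]
cup [433.8 232.5] 13.9 [ 549.1 -272.4  105. ]
cup [427. 237.] 14.6 [ 539.3 -257.6  105. ]
tray [646. 367.  60.]
tray [665. 200.  60.]
tray [493. 176.  60.]
tray [478. 347.  60.]
['IKError', 'job_done', 'look_for', 'read_camera', 'state']
```

View pics/crop.png

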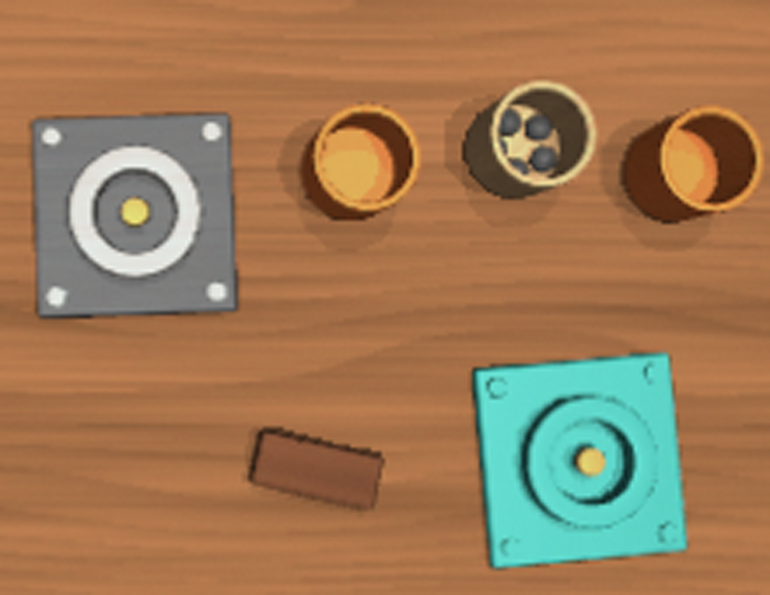

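The crop shows the light-wood cup with dark balls, rim centre at about top pixel (435,233). The grey steel nest has its collar centre at about (318.6,255.3). I'll move above the cup by way of the tray side.

Call:
jog_arm(targets=[{"slide": [42, -33, 6], "turn": [0, 0, -5], "claw": 100}, {"slide": [42, -33, 6], "turn": [0, 0, -5], "claw": 100}, {"slide": [42, -33, 6], "turn": [0, 0, -5], "claw": 100}, {"slide": [42, -33, 6], "turn": [0, 0, -5], "claw": 100}, {"slide": [42, -33, 6], "turn": [0, 0, -5], "claw": 100}])

```text
t: 1.98
eef_pos: [361.5, 440.5, 245.0]
tcp_rot: [3.141, 0.0, 2.46]
ft_force: [0.1, 1.1, -0.1]
opening: 0.996
grip_force: 0.0
```

Call:
jog_arm(targets=[{"slide": [42, -34, 0], "turn": [0, 0, -5], "claw": 100}, {"slide": [42, -34, 0], "turn": [0, 0, -5], "claw": 100}, {"slide": [42, -34, 0], "turn": [0, 0, -5], "claw": 100}, {"slide": [42, -34, 0], "turn": [0, 0, -5], "claw": 100}, {"slide": [42, -34, 0], "turn": [0, 0, -5], "claw": 100}])

```text
t: 2.6
eef_pos: [571.5, 270.4, 244.8]
tcp_rot: [3.141, -0.0, 2.023]
ft_force: [-0.1, 1.0, 0.3]
opening: 1.004
grip_force: 0.0
```

Call:
jog_arm(targets=[{"slide": [-2, -54, 0], "turn": [0, 0, -5], "claw": 100}, {"slide": [-2, -54, 0], "turn": [0, 0, -5], "claw": 100}, {"slide": [-2, -54, 0], "turn": [0, 0, -5], "claw": 100}, {"slide": [-2, -54, 0], "turn": [0, 0, -5], "claw": 100}, {"slide": [-2, -54, 0], "turn": [0, 0, -5], "claw": 100}])

```text
t: 3.22
eef_pos: [560.0, -0.0, 244.8]
tcp_rot: [3.141, 0.0, 1.587]
ft_force: [0.3, 0.6, 0.4]
opening: 1.003
grip_force: 0.0
```

Call:
jog_arm(targets=[{"slide": [-4, -40, 0], "turn": [0, 0, -5], "claw": 100}, {"slide": [-4, -40, 0], "turn": [0, 0, -5], "claw": 100}, {"slide": [-4, -40, 0], "turn": [0, 0, -5], "claw": 100}, {"slide": [-4, -40, 0], "turn": [0, 0, -5], "claw": 100}, {"slide": [-4, -40, 0], "turn": [0, 0, -5], "claw": 100}])

```text
t: 3.85
eef_pos: [540.0, -199.6, 244.8]
tcp_rot: [3.141, 0.0, 1.151]
ft_force: [1.5, -0.3, 1.4]
opening: 1.0
grip_force: 0.0
```

```bash
python3 - <<'E'
from h import *
c=read_camera("wrist");cv2.imwrite("pics/w1.png",c["frame"])
print(ray(c,(320,240)),pix(c,(547.6,-275,105)),pix(c,(502.3,-26,46)))
print(look_for("cup","wrist"),state()["joints"].round(3))
E
```

```text
(array([ 567.54464463, -135.4427449 ,  415.3122511 ]), array([-0.10439255, -0.2263125 , -0.96845326])) [360.83768967 295.52407945] [217.51389888  77.83499874]
[{'xy': [298.3, 196.0], 'conf': 0.96}, {'xy': [375.8, 356.1], 'conf': 0.95}, {'xy': [359.5, 283.1], 'conf': 0.69}] [-4.710e-01  3.920e-01  1.643e+00 -1.000e-03  1.106e+00 -4.900e-02]
```

View pics/w1.png

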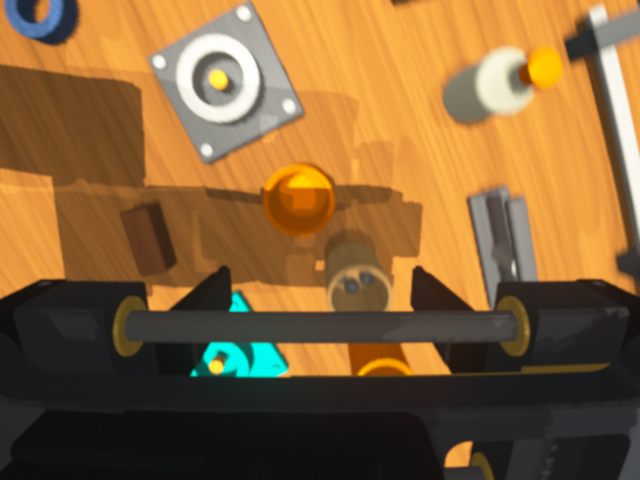

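The cup rim shows at about (359,290), and the collar centre at (218,78) matches the prediction. Now I'll descend on the cup and grip it.

Call:
jog_arm(targets=[{"slide": [3, -38, 0], "turn": [0, 0, 0], "claw": 100}, {"slide": [4, -37, 0], "turn": [0, 0, 0], "claw": 100}, {"slide": [0, 0, 0], "turn": [0, 0, 0], "claw": 100}, {"slide": [0, 0, -35], "turn": [0, 0, 0], "claw": 100}, {"slide": [0, 0, -35], "turn": [0, 0, 0], "claw": 100}])

```text
t: 4.58
eef_pos: [547.4, -271.9, 174.2]
tcp_rot: [3.141, -0.0, 1.155]
ft_force: [-0.6, 0.1, -0.0]
opening: 1.001
grip_force: 0.0
```

Call:
jog_arm(targets=[{"slide": [0, 0, -30], "turn": [0, 0, 0], "claw": 100}, {"slide": [0, 0, -30], "turn": [0, 0, 0], "claw": 100}, {"slide": [0, 0, -30], "turn": [0, 0, 0], "claw": 100}, {"slide": [0, 0, -22], "turn": [0, 0, 0], "claw": 100}, {"slide": [0, 0, 0], "turn": [0, 0, 0], "claw": 100}])

```text
t: 5.2
eef_pos: [546.8, -271.6, 61.6]
tcp_rot: [-3.139, -0.001, 1.155]
ft_force: [-0.2, -0.5, 0.5]
opening: 0.999
grip_force: 0.0
```

Call:
jog_arm(targets=[{"slide": [0, 0, 0], "turn": [0, 0, 0], "claw": 40}, {"slide": [0, 0, 0], "turn": [0, 0, 0], "claw": 40}, {"slide": [0, 0, 0], "turn": [0, 0, 0], "claw": 40}, {"slide": [0, 0, 0], "turn": [0, 0, 0], "claw": 40}, {"slide": [0, 0, 0], "turn": [0, 0, 0], "claw": 40}])

```text
t: 5.82
eef_pos: [547.5, -273.5, 63.3]
tcp_rot: [3.141, 0.0, 1.153]
ft_force: [-0.7, 0.2, 6.0]
opening: 0.699
grip_force: 30.0
```

Call:
jog_arm(targets=[{"slide": [0, 0, 30], "turn": [0, 0, 0], "claw": 40}, {"slide": [0, 0, 42], "turn": [0, 0, 0], "claw": 40}, {"slide": [0, 0, 42], "turn": [0, 0, 0], "claw": 40}, {"slide": [0, 0, 42], "turn": [0, 0, 0], "claw": 40}, {"slide": [0, 0, 44], "turn": [0, 0, 0], "claw": 40}])

```text
t: 6.45
eef_pos: [546.7, -273.1, 263.4]
tcp_rot: [-3.14, -0.0, 1.153]
ft_force: [-0.3, -0.9, -3.9]
opening: 0.702
grip_force: 30.0
```

Call:
jog_arm(targets=[{"slide": [2, 30, 0], "turn": [0, 0, 5], "claw": 40}, {"slide": [4, 50, 0], "turn": [0, 0, 5], "claw": 40}, {"slide": [4, 54, 0], "turn": [0, 0, 5], "claw": 40}, {"slide": [3, 54, 0], "turn": [0, 0, 5], "claw": 40}, {"slide": [0, 54, 0], "turn": [0, 0, 5], "claw": 40}])

```text
t: 7.08
eef_pos: [559.8, -29.6, 262.2]
tcp_rot: [-3.141, -0.0, 1.592]
ft_force: [0.9, 0.2, -2.7]
opening: 0.703
grip_force: 30.0
```

Call:
jog_arm(targets=[{"slide": [0, 54, 0], "turn": [0, 0, 5], "claw": 40}, {"slide": [0, 54, 0], "turn": [0, 0, 5], "claw": 40}, {"slide": [0, 54, 0], "turn": [0, 0, 5], "claw": 40}, {"slide": [0, 54, 0], "turn": [0, 0, 5], "claw": 40}, {"slide": [0, 54, 0], "turn": [0, 0, 5], "claw": 40}])

```text
t: 7.7
eef_pos: [559.7, 240.3, 262.2]
tcp_rot: [-3.141, -0.0, 2.029]
ft_force: [0.3, -0.2, -2.8]
opening: 0.701
grip_force: 30.0
```

Call:
jog_arm(targets=[{"slide": [-4, 42, -10], "turn": [0, 0, 0], "claw": 40}, {"slide": [-5, 32, -18], "turn": [0, 0, 0], "claw": 40}, {"slide": [0, 0, -20], "turn": [7, 3.3, 0], "claw": 40}, {"slide": [0, 0, 0], "turn": [7, 3.3, 0], "claw": 40}, {"slide": [0, 0, 0], "turn": [7, 3.3, 0], "claw": 40}])

```text
t: 8.32
eef_pos: [551.0, 312.7, 214.2]
tcp_rot: [3.135, -0.409, 2.028]
ft_force: [0.7, 0.6, -3.9]
opening: 0.704
grip_force: 30.0
```

```bash
python3 - <<'E'
from h import *
s=state();print({k:np.round(s[k],3) for k in("joints","eef_pos","tcp_rot","ft_force")})
E
```

```text
{'joints': array([ 0.241,  0.527,  1.56 ,  0.436,  1.177, -0.409]), 'eef_pos': array([551.015, 312.738, 214.209]), 'tcp_rot': array([ 3.135, -0.409,  2.028]), 'ft_force': array([ 0.7  ,  0.589, -3.92 ])}
```

j4 goes positive, as needed. Now I'll keep tilting, slowly once past 80°.

Call:
jog_arm(targets=[{"slide": [0, 0, 0], "turn": [6.4, 3, 0], "claw": 40}, {"slide": [0, 0, 0], "turn": [6.4, 3, 0], "claw": 40}, {"slide": [0, 0, 0], "turn": [6.4, 3, 0], "claw": 40}, {"slide": [0, 0, 0], "turn": [6.4, 3, 0], "claw": 40}, {"slide": [0, 0, 0], "turn": [6.4, 3, 0], "claw": 40}])

```text
t: 8.95
eef_pos: [551.4, 312.3, 214.2]
tcp_rot: [3.115, -1.025, 2.041]
ft_force: [-0.8, 1.1, -3.7]
opening: 0.701
grip_force: 30.0
```

Call:
jog_arm(targets=[{"slide": [0, 0, 0], "turn": [4.5, 2.1, 0], "claw": 40}, {"slide": [0, 0, 0], "turn": [4.5, 2.1, 0], "claw": 40}, {"slide": [0, 0, 0], "turn": [4.5, 2.1, 0], "claw": 40}, {"slide": [0, 0, 0], "turn": [2.7, 1.3, 0], "claw": 40}, {"slide": [0, 0, 0], "turn": [2.7, 1.3, 0], "claw": 40}])

```text
t: 9.57
eef_pos: [551.3, 312.7, 214.4]
tcp_rot: [3.056, -1.388, 2.097]
ft_force: [-0.7, 0.5, -2.1]
opening: 0.7
grip_force: 30.0
```

```bash
python3 - <<'E'
from h import *
s=state();print({k:np.round(s[k],3) for k in("joints","eef_pos","tcp_rot","ft_force")})
c=read_camera("scene");cv2.imwrite("pics/s2.png",cv2.resize(c["frame"][40:340,240:640],None,fx=1.8,fy=1.8))
E
```

```text
{'joints': array([ 0.007,  0.812,  1.607,  1.123,  1.708, -0.935]), 'eef_pos': array([551.267, 312.663, 214.441]), 'tcp_rot': array([ 3.056, -1.388,  2.097]), 'ft_force': array([-0.679,  0.477, -2.146])}
```

View pics/s2.png

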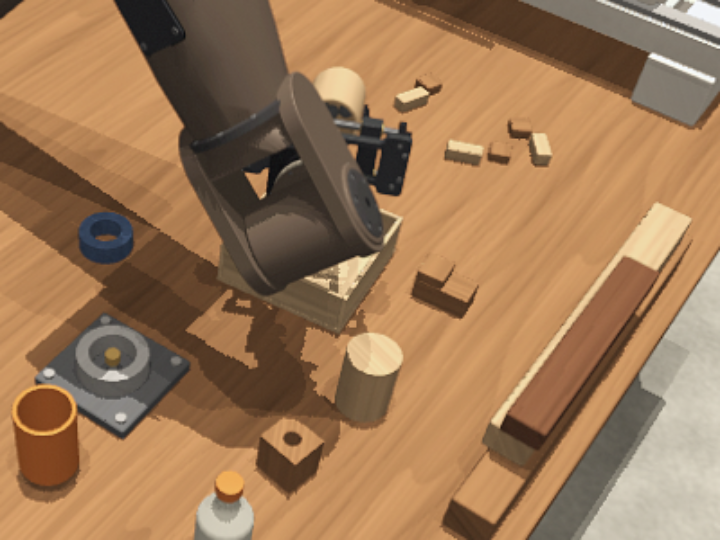

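The picture shows the tilted cup over the tray's far side, at about (340,95), with the wrist clear of the billet. I'll continue slowly.

Call:
jog_arm(targets=[{"slide": [0, 0, 0], "turn": [2.3, 1.1, 0], "claw": 40}, {"slide": [0, 0, 0], "turn": [2.3, 1.1, 0], "claw": 40}, {"slide": [0, 0, 0], "turn": [2.3, 1.1, 0], "claw": 40}, {"slide": [0, 0, 0], "turn": [2.3, 1.1, 0], "claw": 40}, {"slide": [0, 0, 0], "turn": [2.3, 1.1, 0], "claw": 40}])

```text
t: 10.25
eef_pos: [551.3, 312.7, 214.6]
tcp_rot: [0.336, -1.527, -1.468]
ft_force: [0.2, -0.2, -2.6]
opening: 0.7
grip_force: 30.0
```

Call:
jog_arm(targets=[{"slide": [0, 0, 0], "turn": [1.4, 0.6, 0], "claw": 40}, {"slide": [0, 0, 0], "turn": [1.4, 0.6, 0], "claw": 40}, {"slide": [0, 0, 0], "turn": [1.4, 0.6, 0], "claw": 40}, {"slide": [0, 0, 0], "turn": [1.4, 0.6, 0], "claw": 40}, {"slide": [0, 0, 0], "turn": [1.4, 0.6, 0], "claw": 40}])

```text
t: 10.88
eef_pos: [551.3, 312.7, 214.7]
tcp_rot: [0.111, -1.397, -1.243]
ft_force: [-0.4, -0.0, -2.4]
opening: 0.699
grip_force: 30.0
```

Call:
jog_arm(targets=[{"slide": [0, 0, 0], "turn": [1.8, 0.8, 0], "claw": 40}, {"slide": [0, 0, 0], "turn": [1.8, 0.8, 0], "claw": 40}, {"slide": [0, 0, 0], "turn": [1.8, 0.8, 0], "claw": 40}, {"slide": [0, 0, 0], "turn": [0, 0, 0], "claw": 40}, {"slide": [0, 0, 0], "turn": [0, 0, 0], "claw": 40}])

```text
t: 11.5
eef_pos: [551.3, 312.7, 214.8]
tcp_rot: [0.077, -1.296, -1.21]
ft_force: [-0.1, 0.7, -1.2]
opening: 0.701
grip_force: 30.0
```

```bash
python3 - <<'E'
from h import *
s=state();print({k:np.round(s[k],3) for k in("joints","eef_pos","tcp_rot","ft_force")})
for n in("scene","top","wrist"):
    c=read_camera(n);cv2.imwrite(f"pics/{n}3.png",c["frame"]);print(n,[(np.round(r["xy"]).tolist(),r["conf"],at(c,r["xy"],15).round().tolist()) for r in look_for("ball0_center",n)])
E
```

```text
{'joints': array([ 0.015,  0.994,  1.614,  1.342,  2.021, -1.051]), 'eef_pos': array([551.285, 312.693, 214.77 ]), 'tcp_rot': array([ 0.077, -1.296, -1.21 ]), 'ft_force': array([-0.059,  0.684, -1.197])}
scene []
top []
wrist []
```

Call:
jog_arm(targets=[{"slide": [0, 0, 3], "turn": [2.2, 1, 0], "claw": 40}, {"slide": [0, 0, 3], "turn": [2.2, 1, 0], "claw": 40}, {"slide": [0, 0, 3], "turn": [2.2, 1, 0], "claw": 40}, {"slide": [0, 0, 0], "turn": [0, 0, 0], "claw": 40}, {"slide": [0, 0, 0], "turn": [0, 0, 0], "claw": 40}])

```text
t: 12.42
eef_pos: [551.2, 312.8, 223.6]
tcp_rot: [0.055, -1.17, -1.189]
ft_force: [0.4, 0.4, -0.7]
opening: 0.705
grip_force: 30.0
```

```bash
python3 - <<'E'
from h import *
s=state();print({k:np.round(s[k],3) for k in("joints","eef_pos","tcp_rot","ft_force")})
a=read_camera("scene")["frame"][60:260,300:540];b=read_camera("top")["frame"][150:300,110:290]
cv2.imwrite("pics/m4.png",np.hstack([cv2.resize(a,(480,400)),cv2.resize(b,(320,400))[:, :320]]))
E
```

```text
{'joints': array([ 0.031,  1.029,  1.617,  1.41 ,  2.115, -1.058]), 'eef_pos': array([551.235, 312.775, 223.552]), 'tcp_rot': array([ 0.055, -1.17 , -1.189]), 'ft_force': array([ 0.416,  0.383, -0.726])}
```

View pics/m4.png

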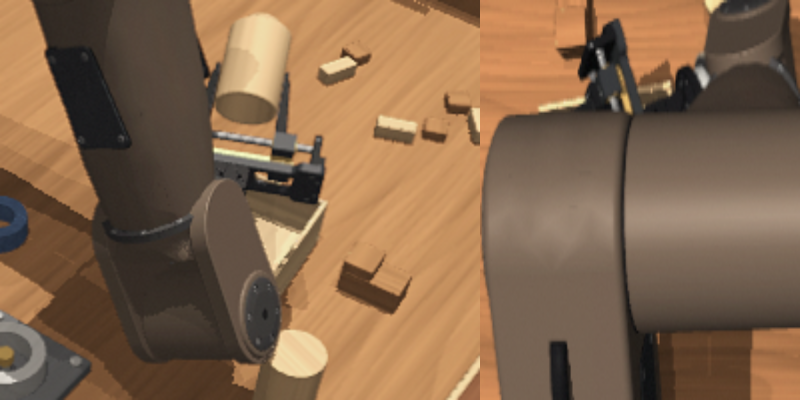

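Call:
jog_arm(targets=[{"slide": [0, 0, 4], "turn": [-6.83, -3.18, 0], "claw": 40}, {"slide": [0, 0, 4], "turn": [-6.83, -3.18, 0], "claw": 40}, {"slide": [0, 0, 4], "turn": [-6.83, -3.18, 0], "claw": 40}, {"slide": [0, 0, 4], "turn": [-6.83, -3.18, 0], "claw": 40}, {"slide": [0, 0, 4], "turn": [-6.83, -3.18, 0], "claw": 40}])

```text
t: 13.15
eef_pos: [551.5, 312.2, 244.1]
tcp_rot: [3.065, -1.309, 2.09]
ft_force: [-0.7, 0.4, -3.2]
opening: 0.7
grip_force: 30.0
```

Call:
jog_arm(targets=[{"slide": [0, 0, 4], "turn": [-6.83, -3.18, 0], "claw": 40}, {"slide": [0, 0, 4], "turn": [-6.83, -3.18, 0], "claw": 40}, {"slide": [0, 0, 4], "turn": [-6.83, -3.18, 0], "claw": 40}, {"slide": [0, 0, 4], "turn": [-6.83, -3.18, 0], "claw": 40}, {"slide": [0, 0, 4], "turn": [-6.83, -3.18, 0], "claw": 40}])

```text
t: 13.78
eef_pos: [551.2, 312.3, 264.4]
tcp_rot: [3.129, -0.652, 2.033]
ft_force: [1.0, 1.0, -2.0]
opening: 0.696
grip_force: 30.0
```

Call:
jog_arm(targets=[{"slide": [0, 0, 0], "turn": [-6.83, -3.18, 0], "claw": 40}, {"slide": [0, 0, 0], "turn": [-6.83, -3.18, 0], "claw": 40}, {"slide": [0, 0, 0], "turn": [-6.83, -3.18, 0], "claw": 40}, {"slide": [0, 0, 0], "turn": [-6.83, -3.18, 0], "claw": 40}, {"slide": [0, 0, 0], "turn": [-6.83, -3.18, 0], "claw": 40}])

```text
t: 14.4
eef_pos: [551.1, 312.5, 264.3]
tcp_rot: [-3.138, 0.005, 2.027]
ft_force: [-0.5, -0.9, -3.0]
opening: 0.697
grip_force: 30.0
```

Call:
jog_arm(targets=[{"slide": [0, -40, 0], "turn": [0, 0, -5], "claw": 40}, {"slide": [0, -50, 0], "turn": [0, 0, -5], "claw": 40}, {"slide": [0, -50, 0], "turn": [0, 0, -5], "claw": 40}, {"slide": [0, -50, 0], "turn": [0, 0, -5], "claw": 40}, {"slide": [0, 0, 0], "turn": [0, 0, 0], "claw": 40}])

```text
t: 15.02
eef_pos: [550.9, 119.9, 264.0]
tcp_rot: [-3.137, 0.001, 1.674]
ft_force: [-0.0, 0.9, -1.1]
opening: 0.698
grip_force: 30.0
```

```bash
python3 - <<'E'
from h import *
s=state();print({k:np.round(s[k],3) for k in("joints","eef_pos","tcp_rot","ft_force")})
a=read_camera("scene")["frame"][90:290,240:480];b=read_camera("wrist")["frame"]
cv2.imwrite("pics/m5.png",np.hstack([cv2.resize(a,(400,333)),cv2.resize(b,(400,333))]))
E
```

```text
{'joints': array([ 9.800e-02,  3.580e-01,  1.642e+00, -1.000e-03,  1.146e+00,
       -5.000e-03]), 'eef_pos': array([550.924, 119.877, 264.04 ]), 'tcp_rot': array([-3.137e+00,  1.000e-03,  1.674e+00]), 'ft_force': array([-0.002,  0.885, -1.091])}
```

View pics/m5.png

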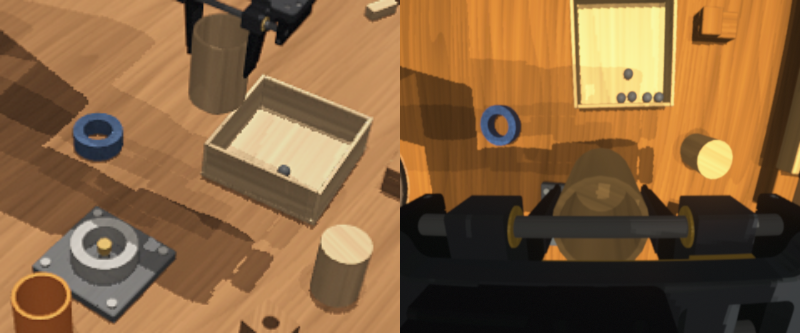

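The wrist view shows all five balls in the tray (at about (630,75)–(660,97)) and the cup empty. Next I'll go above the nest and check alignment.

Call:
jog_arm(targets=[{"slide": [-12, -36, 0], "turn": [0, 0, -2], "claw": 40}, {"slide": [-12, -36, 0], "turn": [0, 0, -2], "claw": 40}, {"slide": [-12, -37, 0], "turn": [0, 0, -2], "claw": 40}, {"slide": [-13, -37, 0], "turn": [0, 0, -2], "claw": 40}, {"slide": [0, 0, -10], "turn": [0, 0, 0], "claw": 40}])

```text
t: 15.75
eef_pos: [502.1, -24.0, 254.1]
tcp_rot: [-3.138, 0.001, 1.538]
ft_force: [-0.1, 0.5, -2.4]
opening: 0.7
grip_force: 30.0
```

Call:
jog_arm(targets=[{"slide": [0, 0, -40], "turn": [0, 0, 0], "claw": 40}, {"slide": [0, 0, -40], "turn": [0, 0, 0], "claw": 40}, {"slide": [0, 0, -24], "turn": [0, 0, 0], "claw": 40}, {"slide": [0, 0, 0], "turn": [0, 0, 0], "claw": 40}, {"slide": [0, 0, 0], "turn": [0, 0, 0], "claw": 40}])

```text
t: 16.38
eef_pos: [502.9, -22.6, 150.4]
tcp_rot: [-3.138, 0.001, 1.54]
ft_force: [0.3, 1.2, -1.6]
opening: 0.697
grip_force: 30.0
```

```bash
python3 - <<'E'
from h import *
s=state();print({k:np.round(s[k],3) for k in("eef_pos","tcp_rot","ft_force")})
P=s["eef_pos"];c=read_camera("scene");f=cv2.resize(c["frame"],None,fx=4,fy=4,interpolation=cv2.INTER_CUBIC)
th=np.linspace(0,2*np.pi,60)
def circ(x,y,z,r,col):
    pts=np.array([pix(c,(x+r*np.cos(a),y+r*np.sin(a),z)) for a in th]);cv2.polylines(f,[np.int32(pts*4+1.5)],True,col,1)
b=P[2]-63
for z,r in((b,18),(b+14,33),(b+105,33)):circ(P[0],P[1],z,r,(0,255,0))
for z,r in((46,42),(46,27)):circ(502,-26,z,r,(0,0,255))
u,v=pix(c,(502,-26,90))*4
cv2.imwrite("pics/m6.png",f[int(v)-300:int(v)+300,int(u)-350:int(u)+350])
E
```

```text
{'eef_pos': array([502.859, -22.577, 150.388]), 'tcp_rot': array([-3.138e+00,  1.000e-03,  1.540e+00]), 'ft_force': array([ 0.306,  1.168, -1.619])}
```

View pics/m6.png

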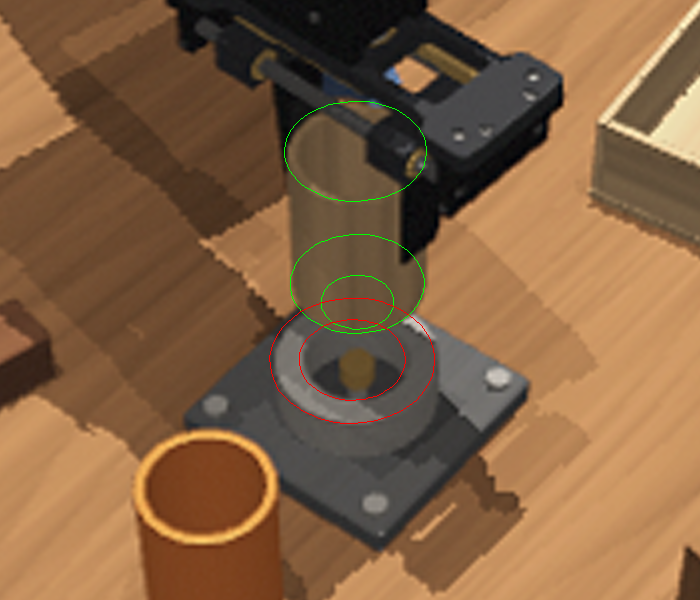

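The overlay of cup and collar agrees to 1–2 mm. I need to shift about -3 mm in y, then lower.

Call:
jog_arm(targets=[{"slide": [0, -3, -10], "turn": [0, 0, 0], "claw": 40}, {"slide": [0, 0, -10], "turn": [0, 0, 0], "claw": 40}, {"slide": [0, 0, -10], "turn": [0, 0, 0], "claw": 40}, {"slide": [0, 0, -8], "turn": [0, 0, 0], "claw": 40}, {"slide": [0, 0, 0], "turn": [0, 0, 0], "claw": 40}])

```text
t: 17.05
eef_pos: [502.0, -26.3, 110.9]
tcp_rot: [-3.135, 0.001, 1.539]
ft_force: [-0.3, 0.4, -2.4]
opening: 0.7
grip_force: 30.0
```

Call:
jog_arm(targets=[{"slide": [0, 0, -2], "turn": [0, 0, 0], "claw": 40}, {"slide": [0, 0, -2], "turn": [0, 0, 0], "claw": 40}, {"slide": [0, 0, -2], "turn": [0, 0, 0], "claw": 40}, {"slide": [0, 0, -2], "turn": [0, 0, 0], "claw": 40}, {"slide": [0, 0, 0], "turn": [0, 0, 0], "claw": 40}])

```text
t: 17.68
eef_pos: [502.4, -26.3, 103.8]
tcp_rot: [-3.137, 0.001, 1.539]
ft_force: [-1.3, -0.6, 3.4]
opening: 0.702
grip_force: 30.0
```

Call:
jog_arm(targets=[{"slide": [0, 0, -2], "turn": [0, 0, 0], "claw": 40}, {"slide": [0, 0, -2], "turn": [0, 0, 0], "claw": 40}, {"slide": [0, 0, -2], "turn": [0, 0, 0], "claw": 40}, {"slide": [0, 0, -1], "turn": [0, 0, 0], "claw": 40}, {"slide": [0, 0, 0], "turn": [0, 0, 0], "claw": 40}])

```text
t: 18.3
eef_pos: [502.4, -26.3, 96.7]
tcp_rot: [-3.137, 0.001, 1.539]
ft_force: [-0.2, -0.4, 5.5]
opening: 0.7
grip_force: 30.0
```

Call:
jog_arm(targets=[{"slide": [0, 0, -1], "turn": [0, 0, 0], "claw": 40}, {"slide": [0, 0, 0], "turn": [0, 0, 0], "claw": 40}, {"slide": [0, 0, -1], "turn": [0, 0, 0], "claw": 40}, {"slide": [0, 0, 0], "turn": [0, 0, 0], "claw": 40}])

```text
t: 18.8
eef_pos: [502.4, -26.3, 95.2]
tcp_rot: [-3.138, 0.001, 1.539]
ft_force: [-2.3, -0.3, 12.3]
opening: 0.697
grip_force: 30.0
```

Call:
jog_arm(targets=[{"slide": [0, 0, -0.5], "turn": [0, 0, 0], "claw": 40}, {"slide": [0, 0, 0], "turn": [0, 0, 0], "claw": 40}, {"slide": [0, 0, -0.5], "turn": [0, 0, 0], "claw": 40}, {"slide": [0, 0, 0], "turn": [0, 0, 0], "claw": 40}, {"slide": [0, 0, 0], "turn": [0, 0, 0], "claw": 40}])

```text
t: 19.42
eef_pos: [502.4, -26.3, 95.1]
tcp_rot: [-3.138, 0.001, 1.539]
ft_force: [-6.3, 0.4, 25.3]
opening: 0.696
grip_force: 30.0
```

```bash
python3 - <<'E'
from h import *
for i in range(3):
    c=read_camera("scene");s=state();print(s["eef_pos"].round(1),s["ft_force"].round(1),s["grip_force"],s["opening"])
f=cv2.resize(c["frame"],None,fx=4,fy=4,interpolation=cv2.INTER_CUBIC)
u,v=pix(c,(502,-26,70))*4
cv2.imwrite("pics/m7.png",f[int(v)-220:int(v)+220,int(u)-260:int(u)+260])
E
```

```text
[502.4 -26.3  95.1] [-6.5  0.5 26.2] 30.01679322682321 0.7010477233287506
[502.4 -26.3  95.1] [-6.4 -0.7 26. ] 30.01675296574831 0.7012504526658511
[502.4 -26.4  95.1] [-6.9  0.9 25.8] 30.016845501959324 0.6975152557008365
```

View pics/m7.png

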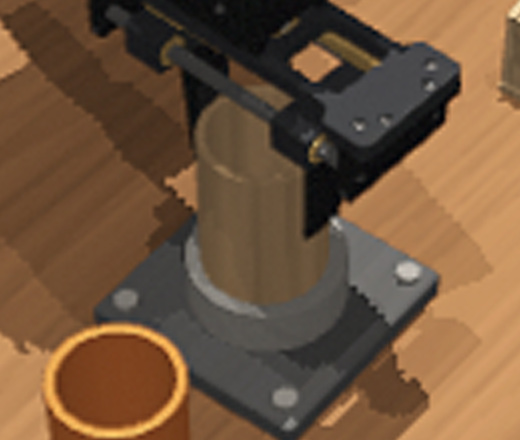

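The cup stands upright in the collar with its shoulder seated at about (262,290). It is on the hard stop: a steady 26 N with no further travel, and the grip still at 30 N.

```bash
python3 -c "
from cell import *
print(job_done())"
```

```text
the job is handed in; nothing more can be done
None
```

I handed the job in with all five balls in the tray and the empty cup upright in the steel collar, still gripped at 30 N and pressed down on the stop with about 26 N; the hand-in gave no verdict.

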